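# Unbolt the poisons chest

### The arm

A 6-joint arm with a two-finger parallel gripper is mounted at the origin on the work surface. World frame = base frame: x ahead of the robot, y to its left, z up, the work surface at z = 0. Lengths are in m, angles in degrees, forces in N, time in s.
With the tool pointing down it reaches from about 0.4 to 0.825 m from the base axis. Payload 7 kg.
Tool frame: the origin (TCP) lies on the centre line of the jaws, within the pads' length; the fingertips stand 8 mm ahead of it and the grasp point (between the pads) lies 11 mm behind it; z points along the fingers, y is the line along which they close (so a half turn about z gives the same grasp; the last joint's range is limited). The gripper opens to 88 mm and grips with 3 to 60 N. Pads are 19 mm wide; open, the fingers measure 130 mm over their backs; the gripper's body (78 mm by 193 mm) begins 47 mm behind the grasp point.
Start: joints at [81.538, 20.546, 0.682, 0, -70.136, -16.507], TCP at [0.285, 0.612, 0.235] pointing down, gripper open.
Joint ranges: [-176.03, 176.03], [-82.01, 121.73], [-58.28, 71.71], [-173.87, 95.51], [-174.79, -0.11], [-173.66, 173.66]. Speed limits (degrees/s): [136.94, 136.94, 172.46, 180, 180, 180].

### API

Orientations are given as [roll, pitch, yaw] about the fixed x, y, z axes, in that order (R = Rz(yaw) Ry(pitch) Rx(roll)).
In Python, from plant import ctrl, vision gives the robot as it stands. The module is installed in compiled form; this text tells all that it offers.
- The arm moves only by the tool move_arm, never from a script. Its argument "moves" is one flat list of numbers, 7 for each row, row after row: the finger opening in cm, from 0 to 8.76, then the shift along the tool's x, y, z in cm, then the turn, a rotation vector about the tool's x, y, z in rad. A call has 1 to 8 rows; each row shifts and turns the commanded pose from where the row before left it, along the tool's axes as they then stand; what a row does not reach is not made up. A row lasts 1/10 s, in which the tool goes at most 50 mm and 8.59 degrees, less where a joint would pass 70% of its speed; a pose out of reach is approached as far as the arm can. A call with a gripper value outside its range is refused whole. The fingers move at their own pace and stop on an object; the grip force is fixed at half the most. Time passes only in rows, so rows that do not move let the fingers close. It gives the time, the measured TCP pose, the force, the opening and the grip force at its end, in the units of the state.
- ctrl.get_obs(): the state, without advancing time (a new reading comes with each control period).
- vision.snapshot(name): name is "scene" or "top"; returns (picture, depth): 420x560x3 uint8, red, green, blue; 420x560 float32, m along the optical axis (not along the pixel's ray), 0 where there is no reading.
- vision.camera_model(name): a dict with "vertical_fov" (degrees; the focal length in pixels is half the picture's height over the tangent of half this angle, whatever the lens; pixels are square), "cx", "cy" (the principal point, pixels), "cam_to_world" (4x4, takes a point from camera to world coordinates). Camera axes: x right, y down, z forward; pixel columns grow to the right and rows downward; lengths in m; the calibration is good to about 2 mm. A picture is of the moment at which its call begins. camera_model takes no time and is no camera call.
- ctrl.close_job(): hands the job in; it is judged then, once.
The state is a dict: "clock": time; "joint_pos": joint angles; "qvel": joint speeds; "tau": joint torques, N m; "tool_pos": TCP position; "orientation": TCP orientation; "force": force on the tool from outside, world axes, zero at the start; "moment": the same for the moment, N m; "opening": finger opening in m; "gripper_force": force on a finger pad.
Only numpy, scipy, OpenCV 4.12 (cv2) and the standard library are available. Lean on these libraries where they do the work, as an engineer would, in place of code of your own. Each camera call takes 0.05 s, during which the arm holds its last target. There are 200 camera calls.

### The job

The poisons chest in the chemical store is shut with a sliding bolt that a sprung red catch keeps locked. Press the red catch right down with one fingertip and, keeping it held down all the way, draw the bolt fully back out of its keep with the other fingertip behind its black knob; then let go, so that the catch springs up and locks the bolt open, and come away. Grasp and pick up nothing, and leave the padlock, the bottle and the jar as they are.

Things in the scene. Friction and masses are not known exactly. Their poses are not given: they have to be found in the camera images.
- chest: Grey fixed steel chest, 290 x 430 mm in plan (its x, y), 142 mm high, its white lid in two leaves that meet at a seam. Origin: centre of its underside; z up. The bolt lies on the lid along the chest's y axis at x = -20 mm; it is shot towards +y and drawn towards -y. Nothing along the bolt but knob and catch stands over 24 mm above the lid.
- catch_top (a point): Centre of the top of the red spring catch, a level thumb plate 34 mm long along the chest's y, 22 mm wide, that moves straight down. Its top is 35 mm above the lid when up (11 mm proud of its steel housing, which is 50 x 40 mm and 24 mm high), 26 mm when fully pressed. It lies 59 mm to the -y side of the knob while the bolt is shut.
- bolt_knob (a point): Centre of the top of the bolt's knob: an upright black post on the flat bolt, 12 mm thick with a 15 mm head, from 17 mm (the bolt's top) to 55 mm above the lid. It moves with the bolt, 30 mm towards the chest's -y (towards the catch) from shut to fully back, where it still clears the thumb plate by 6 mm.
- keep (a point): Top of the steel keep strap, 16 mm long along y and 22 mm above the lid, that the bolt's end enters when shut. An equal guide strap, fixed 31 mm nearer the knob, leaves 22 mm between itself and the knob while the bolt is shut; it is lower than the pressed catch.
- catch (a joint): How far the catch is pressed, m: 0 = up, 0.009 = fully down. Spring: 3 N at first, 8 N fully down. Up, it blocks the bolt, both shut and fully back. It clears the bolt once pressed over 0.0045; pressed less on the way it would drag on the bolt.
- bolt (a joint): How far the bolt is drawn, m: 0 = shut, 0.030 = fully back against its stop. It needs about 2 N to slide while the catch is held down; with the catch up it gives 1.5 mm only. The catch can spring up again at 0.026 or more.
- padlock_mid (a point): Middle of the removed brass padlock (body 34 x 40 x 16 mm, open steel shackle) lying loose on the chest lid, not to be disturbed.
- bottle_mid (a point): Middle of a loose white chemical bottle with a green cap, 72 mm in diameter, 175 mm high, standing on the table at one end of the chest, not to be disturbed.
- jar_mid (a point): Middle of a loose white jar with a red lid, 72 mm in diameter, 100 mm high, standing on the table at the other end of the chest, not to be disturbed.

How it is judged:
By the outcome, as a careful person would: the job done as asked, in the order asked, and still so for the second after the job is handed in, with the robot touching nothing.
It also fails if it takes over 42 s, if anything falls off the work surface, if the arm or the gripper's body presses on something with over 40 N, if the wrist force passes 120 N, or if a joint passes its speed limit or range.

## Working session

There is one attempt and no reset: what is moved stays moved. The work goes in short steps, Python scripts to look and compute and a tool call to move; the robot and the scene stay as the last step left them, time stands still between calls to the robot, and variables do not carry over. Pictures are saved under pics/ and viewed, at most 10 in all, crops included, and the job is handed in when it is done.

Besides the shell and the picture viewer there is one more tool, called after ">>>" in YAML: its name, and indented under it one key for each argument. move_arm: Moves the arm, as the interface text tells. Its arguments: {"type":"object","properties":{"moves":{"type":"array"}},"required":["moves"]}

```bash
mkdir -p pics; cat > h.py <<'E'
import numpy as np, cv2
from plant import ctrl, vision
def snap(n):
    p,d=vision.snapshot(n); return p,d
def pt(n,d,u,v,r=1):
    m=vision.camera_model(n); f=d.shape[0]/2/np.tan(np.radians(m['vertical_fov'])/2)
    w=d[v-r:v+r+1,u-r:u+r+1]; w=w[w>0]; z=np.median(w)
    T=np.array(m['cam_to_world']); return (T@[ (u-m['cx'])/f*z,(v-m['cy'])/f*z,z,1])[:3]
E
python3 - <<'E'
from h import *
for n in('top','scene'):
    p,d=snap(n); np.save(n+'.npy',d); np.save(n+'p.npy',p)
    cv2.imwrite(f'pics/{n}0.png',p[:,:,::-1])
    m=vision.camera_model(n); print(n,m)
print(ctrl.get_obs())
E
```

```text
top {'vertical_fov': 56.434381405169155, 'cx': 275.3121314640103, 'cy': 211.3395059473337, 'cam_to_world': array([[ 8.12247206e-03, -9.88579490e-01,  1.50481283e-01,
         4.51589453e-01],
       [-9.99966282e-01, -8.21181444e-03,  2.76901540e-05,
         5.87041902e-02],
       [ 1.20835046e-03, -1.50476434e-01, -9.88612858e-01,
         1.21162957e+00],
       [ 0.00000000e+00,  0.00000000e+00,  0.00000000e+00,
         1.00000000e+00]])}
scene {'vertical_fov': 43.688164202789764, 'cx': 276.95585742587417, 'cy': 212.52862239062753, 'cam_to_world': array([[ 0.04370202,  0.81730989, -0.57453867,  1.33548096],
       [ 0.9989746 , -0.04255807,  0.01544557,  0.03027824],
       [-0.01182744, -0.57462454, -0.81833169,  1.15842737],
       [ 0.        ,  0.        ,  0.        ,  1.        ]])}
{'clock': 0.1, 'joint_pos': array([ 8.15385989e+01,  2.05889623e+01,  6.38270137e-01, -1.71586385e-02,
       -7.01339701e+01, -1.65085460e+01]), 'qvel': array([-0.08271796, -0.0339816 ,  0.07851693,  0.02594368, -0.08764185,
       -0.01385323]), 'tau': array([ 4.25221219e-05, -5.84164417e+01,  2.93752116e+01,  7.01537937e+00,
        1.01960273e-02, -5.06822948e-05]), 'tool_pos': array([0.28477707, 0.61152419, 0.23369404]), 'orientation': array([ 1.79914244e+02, -8.59368668e-03, -2.49757835e+01]), 'force': array([-0.7314236 , -0.16329879, -0.25380913]), 'moment': array([0.00330629, 0.04333278, 0.01620231]), 'gripper_force': 0.0, 'opening': 0.08758721938230948}
```

View pics/top0.png

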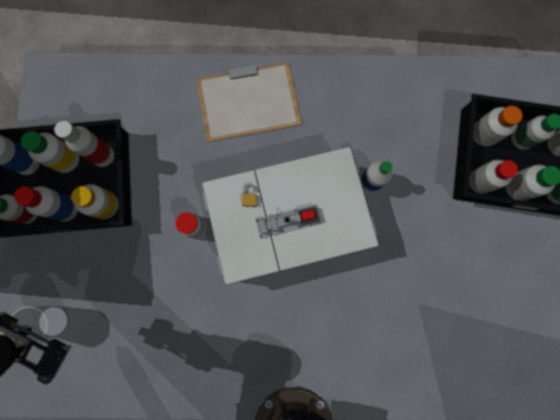

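View pics/scene0.png

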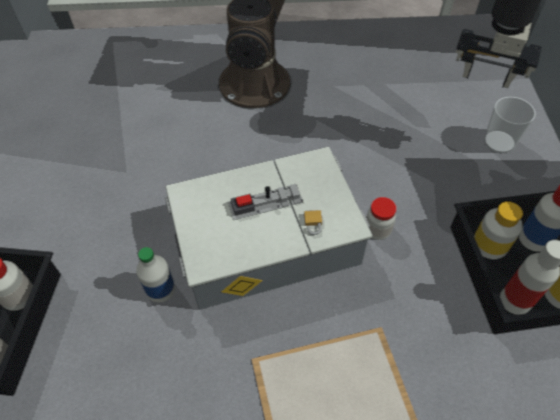

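Top view: chest centred near (290,215), catch red (308,215), knob (287,219), keep (265,226), padlock (250,197), jar (187,223), bottle (380,172). Scene view: catch (244,201), knob (268,190).

```bash
python3 - <<'E'
from h import *
out=[]
for n,(u,v) in {'top':(287,218),'scene':(265,196)}.items():
    p=np.load(n+'p.npy');d=np.load(n+'.npy')
    m=vision.camera_model(n);f=210/np.tan(np.radians(m['vertical_fov'])/2);T=m['cam_to_world']
    V,U=np.mgrid[:420,:560]
    P=np.stack([(U-m['cx'])/f*d,(V-m['cy'])/f*d,d],-1)@T[:3,:3].T+T[:3,3]
    np.save(n+'P.npy',P)
    # lid
    lid=((abs(P[...,2]-.142)<.012)&(d>0)).astype(np.uint8)
    c,l,s,_=cv2.connectedComponentsWithStats(lid); k=l[v-30 if n=='scene' else 250, 270 if n=='scene' else 310]
    k=1+np.argmax(s[1:,4]) if k==0 else k
    lid=l==k; print(n,'lid z',np.median(P[lid][:,2]), cv2.minAreaRect(P[lid][:,:2].astype(np.float32)))
    hsv=cv2.cvtColor(p,cv2.COLOR_RGB2HSV)
    roi=(abs(U-u)<45)&(abs(V-v)<35)
    red=roi&((hsv[...,0]<8)|(hsv[...,0]>172))&(hsv[...,1]>140)&(hsv[...,2]>70)
    print('red',red.sum(),U[red].mean(),V[red].mean(),np.median(P[red],0),P[red].mean(0))
    hi=roi&(P[...,2]>.142+.040)&(d>0)
    print('high',hi.sum(),P[hi].mean(0) if hi.any() else '',U[hi].mean(),V[hi].mean(),P[hi][:,2].max())
    out.append(cv2.resize(p[v-30:v+30,u-40:u+40,::-1],None,fx=8,fy=8,interpolation=cv2.INTER_CUBIC)[:,:,:])
    for nm,(a,b) in dict(top=dict(jar=(187,223),bot=(384,168),pad=(250,200)),scene=dict(jar=(383,209),bot=(147,255),pad=(313,217)))[n].items(): print(nm,P[b,a])
cv2.imwrite('pics/c.png',cv2.resize(np.vstack(out),(500,750))[:,:]if 0 else np.hstack([cv2.resize(o,(400,300)) for o in out]))
E
```

```text
top lid z 0.14290295383268825 ((0.6091033220291138, 0.020759284496307373), (0.290431410074234, 0.4458027780056), 14.502192497253418)
red 125 307.488 214.616 [ 0.60020262 -0.02629257  0.1772383 ] [ 0.59986705 -0.02649419  0.18468878]
high 25 [0.58696146 0.02403666 0.19585139] 288.48 218.72 0.19995497131753726
jar [0.58461624 0.31029091 0.10298119]
bot [ 0.73161581 -0.23686732  0.17400284]
pad [0.64236803 0.12807244 0.1601731 ]
scene lid z 0.14248882753640735 ((0.6103832721710205, 0.019343748688697815), (0.29531604051589966, 0.44499626755714417), 14.574097633361816)
red 133 243.52631578947367 200.12781954887217 [ 0.60691133 -0.02699879  0.17619069] [ 0.60619522 -0.0275131   0.17578942]
high 42 [0.5912976  0.02603079 0.19336656] 266.04761904761904 189.5 0.2011144482259103
jar [0.59449119 0.31301524 0.09875618]
bot [ 0.74488462 -0.23801222  0.17775582]
pad [0.65206072 0.13174082 0.16087764]
```

View pics/c.png

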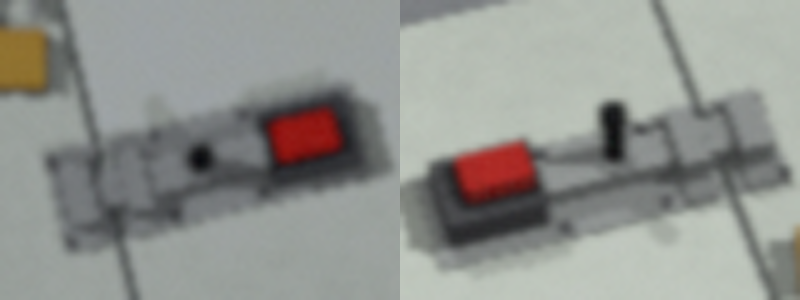

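The crop shows the red plate, the black knob on its +y side and the straps beyond it. The chest yaw is about 14.5° and the knob is near (0.587, 0.027). Approaching above it now.

>>> move_arm:
  moves: [6.6, 0, 0, -4, 0, 0, 0, 6.6, 3.8, 2.98, 0, 0, 0, 0, 6.6, 3.8, 2.98, 0, 0, 0, 0, 6.6, 3.8, 2.98, 0, 0, 0, 0, 6.6, 3.8, 2.98, 0, 0, 0, 0, 6.6, 3.8, 2.98, 0, 0, 0, 0, 6.6, 3.8, 2.98, 0, 0, 0, 0, 6.6, 3.8, 2.98, 0, 0, 0, 0]

```text
clock: 0.9
tool_pos: [0.4383, 0.3085, 0.2745]
orientation: [180.0, 0.0, -25.0]
force: [1.0, 0.7, 0.5]
opening: 0.0658
gripper_force: 0.0
```

>>> move_arm:
  moves: [6.6, 3.8, 2.98, 0, 0, 0, 0, 6.6, 3.8, 2.98, 0, 0, 0, 0, 6.6, 3.8, 2.98, 0, 0, 0, 0, 6.6, 3.8, 2.98, 0, 0, 0, 0, 6.6, 3.8, 2.98, 0, 0, 0, 0, 6.6, 3.8, 2.98, 0, 0, 0, 0, 6.6, 3.8, 2.98, 0, 0, 0, 0, 6.6, 0, 0, 0, 0, 0, -0.138]

```text
clock: 1.7
tool_pos: [0.5923, 0.0044, 0.2734]
orientation: [179.9, 0.1, -17.3]
force: [-0.6, 0.4, -0.8]
opening: 0.0661
gripper_force: 0.0
```

>>> move_arm:
  moves: [6.6, 0, 0, 0, 0, 0, -0.138, 6.6, 0, 0, 0, 0, 0, -0.138, 6.6, 0, 0, 0, 0, 0, -0.138, 6.6, 0, 0, 0, 0, 0, -0.138, 6.6, 0, 0, 0, 0, 0, 0, 6.6, 0, 0, 0, 0, 0, 0, 6.6, 0, 0, 0, 0, 0, 0]

```text
clock: 2.4
tool_pos: [0.591, 0.0091, 0.2744]
orientation: [-180.0, 0.0, 14.4]
force: [0.7, -1.0, 0.3]
opening: 0.066
gripper_force: 0.0
```

>>> move_arm:
  moves: [6.6, 0, 0, 2.5, 0, 0, 0, 6.6, 0, 0, 2.5, 0, 0, 0, 6.6, 0, 0, 0, 0, 0, 0, 6.6, 0, 0, 0, 0, 0, 0]

```text
clock: 2.8
tool_pos: [0.5912, 0.009, 0.2249]
orientation: [180.0, 0.0, 14.5]
force: [-0.3, -0.2, 0.9]
opening: 0.066
gripper_force: 0.0
```

```bash
python3 - <<'E'
from h import *
print(ctrl.get_obs()['tool_pos'])
o=[]
for n,(u,v) in {'top':(287,215),'scene':(265,190)}.items():
    p,d=snap(n)
    np.save(n+'1.npy',d)
    o.append(cv2.resize(p[v-30:v+30,u-40:u+40,::-1],(400,300),interpolation=cv2.INTER_CUBIC))
    # predicted pixels of knob top (model) & tool inner fingertips
    m=vision.camera_model(n);f=210/np.tan(np.radians(m['vertical_fov'])/2);Ti=np.linalg.inv(m['cam_to_world'])
    t=np.array(ctrl.get_obs()['tool_pos']);yv=np.array([-.25,.968,0])
    for nm,w in dict(knob=[.5873,.0271,.197],catch=[.6021,-.030,.177],tipP=t+yv*.033-[0,0,.008],tipM=t-yv*.033-[0,0,.008]).items():
        c=Ti@np.r_[w,1]; a,b=c[:2]/c[2]*f+[m['cx'],m['cy']]; print(n,nm,a.round(1),b.round(1),'crop',((a-u+40)*5).round(),((b-v+30)*5).round())
cv2.imwrite('pics/d.png',np.hstack(o))
E
```

```text
[0.59123102 0.00896266 0.22494856]
top knob 287.3 218.5 crop 202.0 168.0
top catch 308.5 214.2 crop 308.0 146.0
top tipP 282.2 218.9 crop 176.0 169.0
top tipM 307.1 212.7 crop 300.0 138.0
scene knob 266.4 187.2 crop 207.0 136.0
scene catch 242.4 198.5 crop 87.0 192.0
scene tipP 272.2 180.0 crop 236.0 100.0
scene tipM 244.4 186.9 crop 97.0 134.0
```

View pics/d.png

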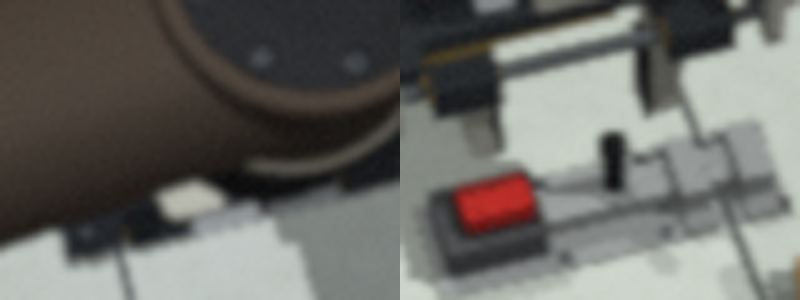

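Scene crop: the knob top (213,135) and plate centre (95,195) lie about 2 mm further +y than predicted. The fingers straddle correctly, one over the plate and one beyond the knob. Descending.

>>> move_arm:
  moves: [6.6, 0, 0, 1.5, 0, 0, 0, 6.6, 0, 0, 1.2, 0, 0, 0, 6.6, 0, 0, 0.8, 0, 0, 0, 6.6, 0, 0, 0.3, 0, 0, 0, 6.6, 0, 0, 0, 0, 0, 0, 6.6, 0, 0, 0, 0, 0, 0]

```text
clock: 3.5
tool_pos: [0.5914, 0.0091, 0.187]
orientation: [180.0, -0.0, 14.6]
force: [0.3, -0.3, 0.7]
opening: 0.0659
gripper_force: 0.0
```

>>> move_arm:
  moves: [6.6, 0, 0, 0.2, 0, 0, 0, 6.6, 0, 0, 0.2, 0, 0, 0, 6.6, 0, 0, 0.2, 0, 0, 0, 6.6, 0, 0, 0, 0, 0, 0, 6.6, 0, 0, 0, 0, 0, 0]

```text
clock: 4.0
tool_pos: [0.5916, 0.0092, 0.1812]
orientation: [180.0, -0.1, 14.6]
force: [-0.0, 1.3, 4.9]
opening: 0.0664
gripper_force: 2.6
```

>>> move_arm:
  moves: [6.6, 0, 0, 0.2, 0, 0, 0, 6.6, 0, 0, 0.15, 0, 0, 0, 6.6, 0, 0, 0, 0, 0, 0, 6.6, 0, 0, 0, 0, 0, 0]

```text
clock: 4.4
tool_pos: [0.5917, 0.0092, 0.1779]
orientation: [180.0, -0.1, 14.6]
force: [-1.4, 0.4, 7.8]
opening: 0.0661
gripper_force: 3.5
```

>>> move_arm:
  moves: [6.6, 0, 0, 0.1, 0, 0, 0, 6.6, 0, 0, 0, 0, 0, 0, 6.6, 0, 0, 0, 0, 0, 0]

```text
clock: 4.7
tool_pos: [0.5916, 0.0092, 0.177]
orientation: [180.0, -0.1, 14.6]
force: [-0.5, 1.8, 6.8]
opening: 0.066
gripper_force: 3.7
```

>>> move_arm:
  moves: [6.6, 0, 0, 0.1, 0, 0, 0, 6.6, 0, 0, 0, 0, 0, 0, 6.6, 0, 0, 0, 0, 0, 0]

```text
clock: 5.0
tool_pos: [0.5917, 0.0092, 0.1762]
orientation: [180.0, -0.1, 14.6]
force: [-1.2, 1.3, 8.5]
opening: 0.0662
gripper_force: 4.3
```

>>> move_arm:
  moves: [6.6, 0, 0, 0.06, 0, 0, 0, 6.6, 0, 0, 0, 0, 0, 0, 6.6, 0, 0, 0, 0, 0, 0]

```text
clock: 5.3
tool_pos: [0.5917, 0.0092, 0.1762]
orientation: [180.0, -0.1, 14.6]
force: [-3.3, 0.7, 11.0]
opening: 0.0658
gripper_force: 6.0
```

Catch bottomed (11 N). Now draw: closing the fingers while shifting the tool half as much, so the pressing finger stays put.

>>> move_arm:
  moves: [6.4, 0, 0.1, 0, 0, 0, 0, 6.2, 0, 0.1, 0, 0, 0, 0, 6.0, 0, 0.1, 0, 0, 0, 0, 5.8, 0, 0.1, 0, 0, 0, 0, 5.6, 0, 0.1, 0, 0, 0, 0, 5.4, 0, 0.1, 0, 0, 0, 0, 5.4, 0, 0, 0, 0, 0, 0]

```text
clock: 6.0
tool_pos: [0.5932, 0.0035, 0.1762]
orientation: [180.0, -0.1, 14.6]
force: [-3.1, 1.2, 12.1]
opening: 0.0542
gripper_force: 6.8
```

>>> move_arm:
  moves: [5.2, 0, 0.1, 0, 0, 0, 0, 5.0, 0, 0.1, 0, 0, 0, 0, 4.8, 0, 0.1, 0, 0, 0, 0, 4.6, 0, 0.1, 0, 0, 0, 0, 4.4, 0, 0.1, 0, 0, 0, 0, 4.2, 0, 0.1, 0, 0, 0, 0, 4.0, 0, 0.1, 0, 0, 0, 0, 4.0, 0, 0, 0, 0, 0, 0]

```text
clock: 6.8
tool_pos: [0.595, -0.0033, 0.1762]
orientation: [180.0, -0.1, 14.6]
force: [-3.0, 0.9, 12.3]
opening: 0.0404
gripper_force: 6.8
```

```bash
python3 - <<'E'
from h import *
p,d=snap('scene');u,v=265,190
cv2.imwrite('pics/e.png',cv2.resize(p[v-30:v+30,u-40:u+40,::-1],(640,480),interpolation=cv2.INTER_CUBIC))
o=ctrl.get_obs();print(o['force'],o['opening'],o['gripper_force'])
E
```

```text
[-3.76963201  1.09427752 10.92595921] 0.04048724759399973 6.795523424225394
```

View pics/e.png

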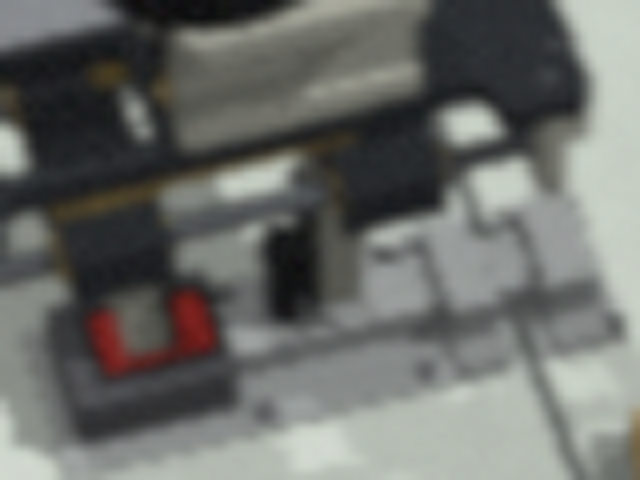

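The finger sits mid-plate (145,325), holding it down. The knob (290,270) has moved about half way, with the other finger behind it.

>>> move_arm:
  moves: [3.8, 0, 0.1, 0, 0, 0, 0, 3.6, 0, 0.1, 0, 0, 0, 0, 3.4, 0, 0.1, 0, 0, 0, 0, 3.2, 0, 0.1, 0, 0, 0, 0, 3.0, 0, 0.1, 0, 0, 0, 0, 2.9, 0, 0.05, 0, 0, 0, 0, 2.9, 0, 0, 0, 0, 0, 0]

```text
clock: 7.55
tool_pos: [0.5964, -0.0086, 0.1762]
orientation: [180.0, -0.1, 14.6]
force: [-4.5, 2.2, 12.2]
opening: 0.0292
gripper_force: 7.6
```

>>> move_arm:
  moves: [2.8, 0, 0.05, 0, 0, 0, 0, 2.7, 0, 0.05, 0, 0, 0, 0, 2.6, 0, 0.05, 0, 0, 0, 0, 2.6, 0, 0, 0, 0, 0, 0]

```text
clock: 7.95
tool_pos: [0.5962, -0.0078, 0.1762]
orientation: [-179.8, -0.1, 14.6]
force: [-7.8, 13.6, 15.6]
opening: 0.0264
gripper_force: 21.0
```

Hit the stop (side force 14 N). Ease off, then lift.

>>> move_arm:
  moves: [2.9, 0, 0, 0, 0, 0, 0, 3.2, 0, 0, 0, 0, 0, 0, 3.2, 0, 0, 0, 0, 0, 0, 3.2, 0, 0, -0.4, 0, 0, 0, 3.2, 0, 0, -0.4, 0, 0, 0, 3.2, 0, 0, -0.4, 0, 0, 0, 3.2, 0, 0, -0.4, 0, 0, 0, 3.2, 0, 0, -1, 0, 0, 0]

```text
clock: 8.75
tool_pos: [0.595, -0.0105, 0.1994]
orientation: [-180.0, 0.2, 14.5]
force: [0.1, 1.4, -0.7]
opening: 0.0322
gripper_force: 0.6
```

>>> move_arm:
  moves: [3.2, 0, 0, -3, 0, 0, 0, 3.2, 0, 0, -4, 0, 0, 0, 3.2, 0, 0, -4, 0, 0, 0, 3.2, 0, 0, -2, 0, 0, 0, 3.2, -4, 0, 0, 0, 0, 0, 3.2, -4, 0, 0, 0, 0, 0, 3.2, -4, 0, 0, 0, 0, 0, 3.2, 0, 0, 0, 0, 0, 0]

```text
clock: 9.55
tool_pos: [0.4762, -0.0419, 0.3319]
orientation: [-180.0, -0.1, 14.5]
force: [1.1, -0.3, 0.2]
opening: 0.0319
gripper_force: 0.0
```

```bash
python3 - <<'E'
from h import *
p,d=snap('scene');u,v=275,200
cv2.imwrite('pics/f.png',cv2.resize(p[v-45:v+45,u-60:u+60,::-1],(640,480),interpolation=cv2.INTER_CUBIC))
m=vision.camera_model('scene');f=210/np.tan(np.radians(m['vertical_fov'])/2);T=m['cam_to_world']
V,U=np.mgrid[:420,:560];P=np.stack([(U-m['cx'])/f*d,(V-m['cy'])/f*d,d],-1)@T[:3,:3].T+T[:3,3]
roi=(abs(U-255)<30)&(abs(V-196)<25);hsv=cv2.cvtColor(p,cv2.COLOR_RGB2HSV)
red=roi&((hsv[...,0]<8)|(hsv[...,0]>172))&(hsv[...,1]>140)&(hsv[...,2]>70)
print('red',red.sum(),np.median(P[red],0)); hi=roi&(P[...,2]>.182)&(P[...,2]<.21); print(hi.sum(),P[hi].mean(0))
o=ctrl.get_obs();print(o['force'],o['tool_pos'],o['opening'],o['clock'])
E
```

```text
red 134 [ 0.60699175 -0.0276632   0.17674553]
41 [ 5.97732535e-01 -5.83055085e-04  1.92855009e-01]
[ 1.19853866 -0.98907843 -0.66495835] [ 0.47819493 -0.04134127  0.33194575] 0.03187577838584908 9.6
```

View pics/f.png

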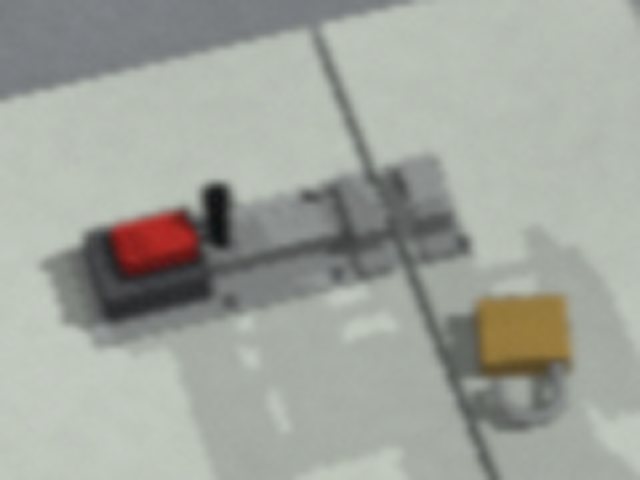

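The bolt is drawn back: the knob (215,210) sits next to the plate. The catch (155,243) is up at its original height, and the padlock (522,335) is undisturbed.

```bash
python3 -c "
from plant import ctrl
print(ctrl.close_job())"
```

```text
the job is handed in; nothing more can be done
None
```

The bolt is drawn back to its stop with the catch held down throughout; the catch has sprung up to lock it open, the arm is clear, and the job was handed in at about 10 s (the bottle and jar weren't re-checked afterwards, but nothing went near them).

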